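Sweep the ring blanks into the catch tray

ROBOT

A 6-joint arm with a two-finger parallel gripper is mounted at the origin on the work surface. World frame = base frame: x ahead of the robot, y to its left, z up, the work surface at z = 0. Lengths are in m, angles in degrees, forces in N, time in s.
With the tool pointing down it reaches from about 0.4 to 0.825 m from the base axis. Payload 7 kg.
Tool frame: the origin (TCP) lies midway between the tips of the shut fingers; the grasp point (between the pads) lies 19 mm behind it; z points along the fingers, y is the direction in which the jaws open and shut (so a half turn about z gives the same grasp; the last joint's range is limited). The gripper opens to 88 mm and grips with 3 to 60 N. Pads are 19 mm wide; open, the fingers measure 130 mm over their backs; the gripper's body (78 mm by 193 mm) begins 47 mm behind the grasp point.
Start: joints at [-47.836, 20.546, 0.682, 0, -70.136, -16.507], TCP at [0.292, -0.608, 0.227] pointing down, gripper open.
Joint ranges: [-176.03, 176.03], [-82.01, 121.73], [-58.28, 71.71], [-173.87, 95.51], [-174.79, -0.11], [-173.66, 173.66]. Speed limits (degrees/s): [136.94, 136.94, 172.46, 180, 180, 180].

INTERFACE

Orientations are given as a 3x3 rotation matrix whose columns are the frame's x, y, z axes.
In Python, from rig import robot gives the robot as it stands. Calls block until the motion is done:
- robot.goto(position, orientation): joint-space move of the TCP to a pose.
- robot.servo_line(position, ori=None, speed=0.15): straight line of the TCP; ori=None keeps the orientation; speed is the mean speed in m/s.
- robot.movej(angles): joint-space move.
- robot.move_gripper(opening): opening from 0.0 (shut) to 1.0 (fully open); the grip force is fixed at half the most; returns when the fingers have stopped.
- robot.dwell(seconds).
- robot.ik(position, orientation): joint angles nearest the present ones, or None.
- robot.grab_frame(name): name is "scene" or "top" or "wrist"; returns (picture, depth): 480x640x3 uint8, red, green, blue; 480x640 float32, m along the optical axis (not along the pixel's ray), 0 where there is no reading.
- robot.camera_info(name): a dict with "vfov" (degrees; the focal length in pixels is half the picture's height over the tangent of half this angle, whatever the lens; pixels are square), "cx", "cy" (the principal point, pixels), "view" (4x4, takes a point from world to camera coordinates); the wrist camera has in their place "T_tool_cam" (4x4, takes a point from camera to tool coordinates, whose origin is the TCP and whose axes are the flange's). Camera axes: x right, y down, z forward; pixel columns grow to the right and rows downward; lengths in m; the calibration is good to about 2 mm. A picture is of the moment at which its call begins: read the wrist's pose just before it. camera_info takes no time and is no camera call.
A pose or a line that the arm cannot do raises robot.Unreachable and nothing moves.
- robot.job_done(): hands the job in, once; it reports no verdict.
Readings, each from a call of its own:
- robot.read_t(): time.
- robot.read_qpos(): joint angles.
- robot.read_qvel(): joint speeds.
- robot.read_effort(): joint torques, N m.
- robot.read_position(): TCP position.
- robot.read_tcp_rot(): TCP orientation.
- robot.read_force(): force on the tool from outside, world axes, zero at the start.
- robot.read_ft_torque(): the same for the moment, N m.
- robot.read_grip_width(): opening from 0.0 (shut) to 1.0 (fully open).
Only numpy, scipy, OpenCV 4.12 (cv2) and the standard library are available. Lean on these libraries where they do the work, as an engineer would, in place of code of your own. Each camera call takes 0.05 s, during which the arm holds its last target. There are 200 camera calls.

TASK

Sweep the three brass ring blanks along the bench with your fingertips, through the open side of the blue three-sided tray, until all three lie fully inside it. Push them steadily, without lifting or flicking them, and leave the dark steel ring and everything else on the bench where it is.

Things in the scene. Friction and masses are not known exactly. Their poses are not given: they have to be found in the camera images.
- brass1: Loose brass ring blank for a bezel, yellow: lies flat, outside diameter 34 mm, hole 24 mm, 12 mm high, 45 g (varies), slides with ordinary metal-on-metal friction; origin at the centre of its underside, z up through the hole.
- brass2: Loose brass ring blank for a bezel, yellow: lies flat, outside diameter 34 mm, hole 24 mm, 12 mm high, 45 g (varies), slides with ordinary metal-on-metal friction; origin at the centre of its underside, z up through the hole.
- brass3: Loose brass ring blank for a bezel, yellow: lies flat, outside diameter 34 mm, hole 24 mm, 12 mm high, 45 g (varies), slides with ordinary metal-on-metal friction; origin at the centre of its underside, z up through the hole.
- steel_ring: Loose dark grey steel ring of the same size, among the brass ones; to be left alone: lies flat, outside diameter 34 mm, hole 24 mm, 12 mm high, 45 g (varies), slides with ordinary metal-on-metal friction; origin at the centre of its underside, z up through the hole.
- tray: Catch tray fixed to the bench: black floor flush with the bench (no lip), blue walls 25 mm high, 4 mm thick on three sides. Inside 150 mm deep (its x) by 200 mm wide (its y). Origin at the centre of the inner floor; +x points from the open side to the back wall. Inner faces: back wall at x = +75 mm, side walls at y = -100 and +100 mm; no wall at x = -75 mm, the open side.
- tray_mouth (a point): Middle of the tray's open side, at floor level; same axes as the tray (x points inwards). The open side always faces the area where the rings start (roughly towards world +y).
- jar: Loose closed glass jar with a blue lid, 68 mm across, 100 mm high, bystander; origin at the centre of its underside.
- flux_pot: Loose small white pot, 52 mm across, 50 mm high, bystander; origin at the centre of its underside.
- spool: Loose copper wire spool standing on end, 60 mm across, 45 mm high, bystander; origin at the centre of its underside.
- brick: Loose pale soldering brick, 60 x 110 x 40 mm (its x, y, z), bystander; origin at the centre of its underside.
- tweezers: Loose cross-lock tweezers with a red grip lying flat, 160 mm long (its x) and about 15 mm wide, 6 mm high, bystander; origin near the middle, on the underside.

How it is judged:
By the outcome, as a careful person would: the job done as asked, in the order asked, and still so for the second after the job is handed in, with the robot touching nothing.
It also fails if it takes over 64 s, if anything falls off the work surface, if the arm or the gripper's body presses on something with over 40 N, if the wrist force passes 120 N, or if a joint passes its speed limit or range.

## Working session

There is one attempt and no reset: what is moved stays moved. The work goes in short steps, each a Python script; the robot and the scene stay as the last script left them, time stands still between calls to the robot, and variables do not carry over. Pictures are saved under pics/ and viewed, about 8 in all and at most 12, crops included, and the job is handed in when it is done.

```bash
ls; mkdir -p pics
cat > h.py <<'E'
import numpy as np, cv2
from rig import robot
def snap(name,fn):
    p,d=robot.grab_frame(name); cv2.imwrite('pics/'+fn,p[:,:,::-1]); return p,d
def ray(name,uv,z):
    c=robot.camera_info(name); f=240/np.tan(np.radians(c['vfov'])/2)
    V=np.array(c['view']); R=V[:3,:3]; o=-R.T@V[:3,3]
    uv=np.atleast_2d(uv); d=np.c_[(uv[:,0]-c['cx'])/f,(uv[:,1]-c['cy'])/f,np.ones(len(uv))]@R
    return o+d*((z-o[2])/d[:,2])[:,None]
E
python3 - <<'E'
from h import *
snap('top','top0.png'); snap('scene','scene0.png')
print(robot.camera_info('top')); print(ray('top',[[0,0],[640,0],[320,240],[0,480],[640,480]],0).round(3)); print(robot.read_tcp_rot())
E
```

```text
pics
{'vfov': 45.960172751350456, 'cx': 317.7182362569115, 'cy': 237.97903761531308, 'view': array([[ 0.00170789, -0.99997848,  0.00633426, -0.0319066 ],
       [-0.9908613 , -0.00254658, -0.1348607 ,  0.61788568],
       [ 0.13487392, -0.00604604, -0.99084432,  1.44726173],
       [ 0.        ,  0.        ,  0.        ,  1.        ]])}
[[ 1.308e+00  8.790e-01  0.000e+00]
 [ 1.318e+00 -9.580e-01  0.000e+00]
 [ 6.180e-01 -3.700e-02  0.000e+00]
 [-1.000e-03  7.780e-01  0.000e+00]
 [-1.000e-03 -8.590e-01  0.000e+00]]
[[-9.01459217e-01 -4.32863335e-01 -7.82695523e-04]
 [-4.32864013e-01  9.01458359e-01  1.25446398e-03]
 [ 1.62555960e-04  1.46964884e-03 -9.99998907e-01]]
```

View pics/top0.png

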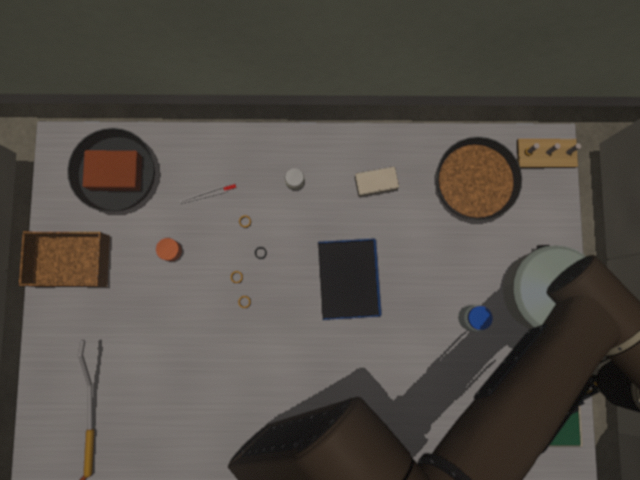

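View pics/scene0.png

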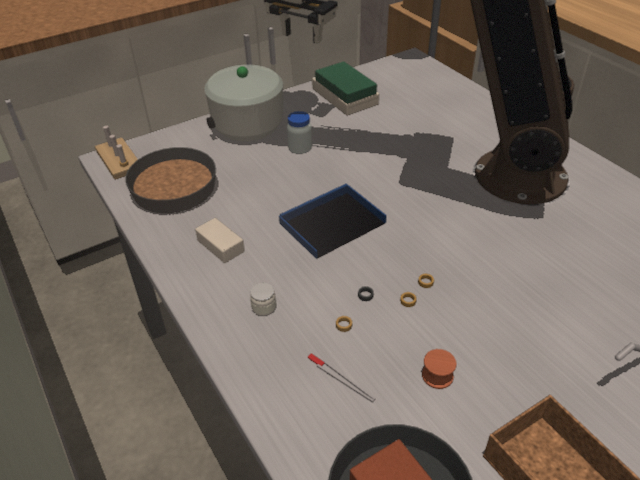

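The top view shows the brass rings at about (245,221), (237,277) and (245,301), and the steel ring at (261,253). The tray spans u 319–380, v 239–319 with its open side to the left (+y). Next I'll measure these positions.

```bash
cat >> h.py <<'E'
def rings(img,name='top'):
    hsv=cv2.cvtColor(img,cv2.COLOR_RGB2HSV); out={}
    roi=np.zeros(img.shape[:2],np.uint8); roi[205:325,215:385]=255
    m=cv2.inRange(hsv,(12,90,50),(32,255,255))&roi
    d=cv2.inRange(hsv,(0,0,0),(180,255,75))&roi; 
    for k,mm in (('brass',m),('dark',d)):
        n,l,s,c=cv2.connectedComponentsWithStats(cv2.morphologyEx(mm,cv2.MORPH_CLOSE,np.ones((3,3),np.uint8)))
        out[k]=[(ray(name,[s[i,0]+(s[i,2]-1)/2,s[i,1]+(s[i,3]-1)/2],.009)[0,:2].round(4).tolist(),s[i].tolist()) for i in range(1,n) if s[i,4]>15]
    return out
E
python3 - <<'E'
from h import *
p=cv2.imread('pics/top0.png')[:,:,::-1].copy()
for k,v in rings(p).items():
    for r in v: print(k,r)
hsv=cv2.cvtColor(p,cv2.COLOR_RGB2HSV)
b=cv2.inRange(hsv,(100,120,40),(130,255,255)); b[:, :310]=0;b[:,390:]=0;b[:230]=0;b[330:]=0
pts=cv2.findNonZero(b); r=cv2.minAreaRect(pts); print(r); 
print(ray('top',cv2.boxPoints(r),.025).round(4))
blk=cv2.inRange(hsv,(0,0,0),(180,255,60)); blk[:, :310]=0;blk[:,390:]=0;blk[:230]=0;blk[330:]=0
r=cv2.minAreaRect(cv2.findNonZero(blk)); print(r,ray('top',cv2.boxPoints(r),0).round(4))
cv2.imwrite('pics/crop0.png',cv2.resize(p[160:340,150:410,::-1],None,fx=3,fy=3,interpolation=cv2.INTER_CUBIC))
print(ray('top',[[169,249],[295,178],[236,186],[183,203],[377,181]],0.02).round(3))
E
```

```text
brass ([0.6682, 0.1669], [239, 215, 12, 13, 66])
brass ([0.5184, 0.1867], [230, 271, 13, 12, 68])
brass ([0.4522, 0.1641], [238, 296, 13, 12, 65])
dark ([0.5137, -0.113], [318, 239, 62, 80, 4369])
dark ([0.5828, 0.1224], [255, 247, 12, 12, 52])
((369.0, 278.0), (76.0, 22.0), 90.0)
[[ 0.6151 -0.1379  0.025 ]
 [ 0.6153 -0.1965  0.025 ]
 [ 0.4148 -0.1939  0.025 ]
 [ 0.4147 -0.1363  0.025 ]]
((348.16033935546875, 278.7258605957031), (75.34036254882812, 56.13825607299805), 86.633544921875) [[ 0.6106 -0.0314  0.    ]
 [ 0.62   -0.1831  0.    ]
 [ 0.4182 -0.1925  0.    ]
 [ 0.4093 -0.0435  0.    ]]
[[ 0.59   0.365  0.02 ]
 [ 0.785  0.031  0.02 ]
 [ 0.762  0.19   0.02 ]
 [ 0.715  0.332  0.02 ]
 [ 0.777 -0.191  0.02 ]]
```

View pics/crop0.png

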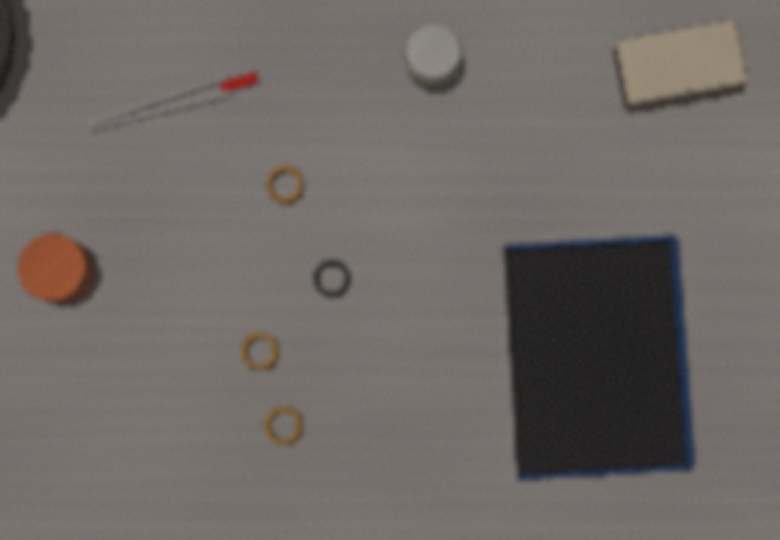

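```bash
cat >> h.py <<'E'
def ori(f):
    f=np.array([f[0],f[1],0.])/np.hypot(*f); z=np.array([0,0,-1.])
    best=None; q=np.array(robot.read_qpos())
    for s in (1,-1):
        x=s*f; R=np.c_[x,np.cross(z,x),z]
        j=robot.ik(robot.read_position(),R)
        if j is not None:
            c=abs(np.array(j)-q).max()
            if best is None or c<best[0]: best=(c,R)
    return best[1],f
def push(ring,way,f,v=.07,off=.0215,Z=.005):
    """cradle ring between finger corners, forward f; way = ring-centre waypoints"""
    R,f=ori(f); P=lambda c,b,z: np.array([c[0],c[1],z])-f*b
    robot.goto(P(ring,off+.025,.08),R); robot.servo_line(P(ring,off+.025,Z),speed=.1)
    print('down',np.round(robot.read_position(),4),np.round(robot.read_force(),1))
    robot.servo_line(P(ring,off,Z),speed=.05)
    for w in way: robot.servo_line(P(w,off,Z),speed=v)
    print('end',np.round(robot.read_position(),4),np.round(robot.read_force(),1))
    robot.servo_line(P(way[-1],off+.03,Z),speed=.08)
    robot.servo_line(P(way[-1],off+.03,.09),speed=.15); print('t',robot.read_t())
E
python3 - <<'E'
from h import *
robot.move_gripper(.27); print(robot.read_grip_width(),robot.read_t())
push((.518,.187),[(.508,-.03),(.503,-.135)],(-.05,-1))
robot.goto([.40,.30,.2],np.array(robot.read_tcp_rot()))
p,d=snap('top','top1.png'); print(rings(p),robot.read_t())
cv2.imwrite('pics/crop1.png',cv2.resize(p[160:340,150:410,::-1],None,fx=3,fy=3,interpolation=cv2.INTER_CUBIC))
E
```

```text
0.2671012509481405 1.25
down [0.5207 0.2337 0.0055] [ 0.5 -0.2 -0.2]
end [ 0.5041 -0.1132  0.005 ] [ 0.4 -0.1  0.4]
t 12.0417
{'brass': [([0.6682, 0.1669], [239, 215, 12, 13, 64]), ([0.5031, -0.1343], [350, 276, 14, 14, 136]), ([0.4522, 0.1641], [238, 296, 13, 12, 69])], 'dark': [([0.5137, -0.113], [318, 239, 62, 80, 4281]), ([0.5828, 0.1224], [255, 247, 12, 12, 48]), ([0.4363, 0.2193], [215, 291, 17, 34, 235])]} 13.6167
```

View pics/crop1.png

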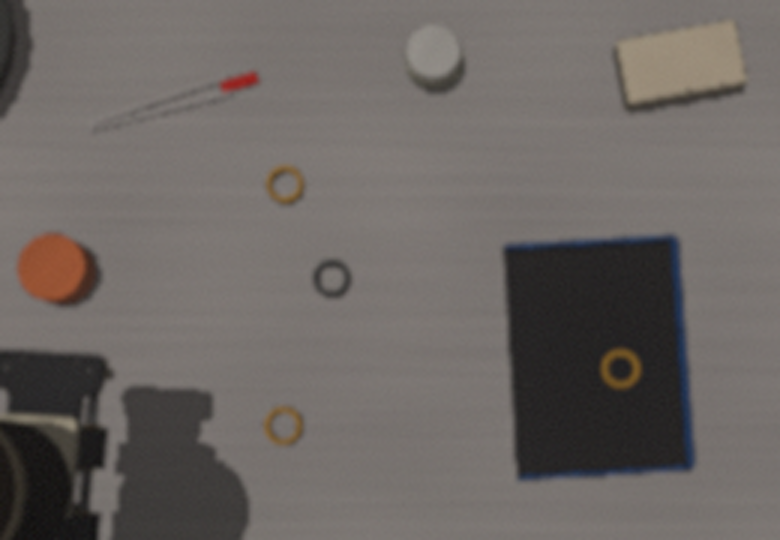

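The first ring ended at crop pixel (620,368), within 1 mm of where I predicted, and nothing else moved. Now I'll push the other two.

Run:
```python
from h import *
push((.452,.164),[(.453,-.03),(.455,-.095)],(0,-1))
push((.668,.167),[(.645,.078),(.560,-.035),(.557,-.095)],(-.3,-1))
robot.goto([.40,.30,.2],np.array(robot.read_tcp_rot()))
p,d=snap('top','top2.png'); print(rings(p),robot.read_t())
cv2.imwrite('pics/crop2.png',cv2.resize(p[160:340,150:410,::-1],None,fx=3,fy=3,interpolation=cv2.INTER_CUBIC))
```

```text
down [0.4523 0.2111 0.0056] [ 0.4 -0.9  0.1]
end [ 0.455  -0.0734  0.005 ] [-1.  -0.  -0.1]
t 21.0833
down [0.6819 0.2117 0.0057] [-0.2  0.   0.1]
end [ 0.5633 -0.0743  0.005 ] [ 0.1 -0.2  0.4]
t 29.8
{'brass': [([0.5577, -0.0945], [335, 255, 14, 15, 144]), ([0.5031, -0.1343], [350, 276, 14, 14, 136]), ([0.454, -0.0941], [335, 294, 14, 15, 138])], 'dark': [([0.5137, -0.113], [318, 239, 62, 80, 4147]), ([0.5828, 0.1224], [255, 247, 12, 12, 49]), ([0.435, 0.2205], [215, 292, 16, 33, 329])]} 31.3417
```

View pics/crop2.png

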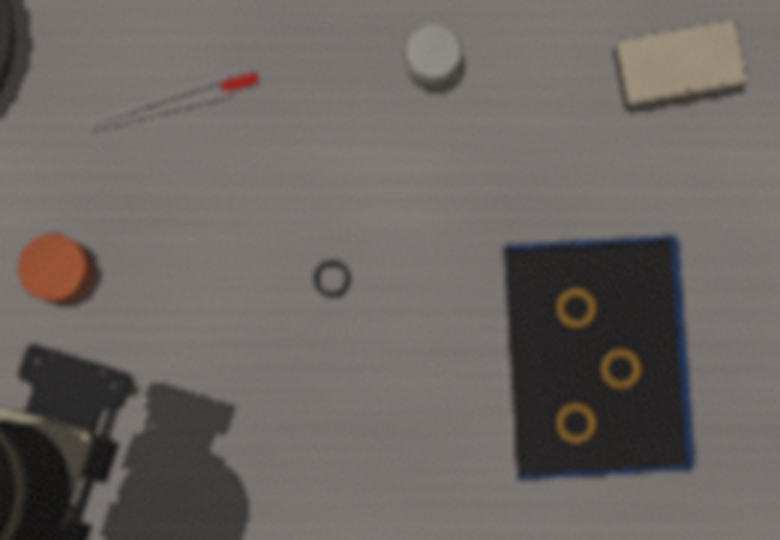

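The three brass rings are well inside the tray, at crop pixels (576,307), (620,368) and (576,423). The steel ring is still at (332,278), and the arm is clear of everything.

```bash
python3 -c "
from rig import robot
robot.job_done(); print(robot.read_t())"
```

```text
the job is handed in; nothing more can be done
the job is handed in; nothing more can be done
```

All three brass rings are fully inside the tray, and I handed the job in at about 31 s of the 64 s allowed. I pushed them in one at a time along the bench, each cradled between the two slightly opened fingertips, at about 7 cm/s.

- **Rings:** the last top view puts them at about (0.558, -0.095), (0.503, -0.134) and (0.454, -0.094). Each ring's outer edge is roughly 20 mm or more inside the open side and the walls.
- **Everything else:** the steel ring measured the same before and after, at (0.583, 0.122). In the views I checked, the tweezers, flux pot, spool and brick look unmoved. I didn't look at the jar again, but the arm never went near it.
- **Forces:** the wrist force was 1 N or less whenever I read it, at the start and end of each push. I didn't record it during the pushes.

No check failed or disagreed with another.

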